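Swing down the supply cabinet's flap with the hook pole

TASK

Open the blue flap of the grey supply cabinet with the hook pole: pick the pole up by its black grip, put its hook through the steel ring eye on the flap, draw the flap off its catch and let it down on the hook, gently and without letting it drop, until it lies fully open. Then unhook the pole and lay it down flat on the bench. Touch the cabinet and flap with the pole only, keep the force on them light (under 15 N), and leave the other tools where they are.

Things in the scene. Friction and masses are not known exactly. Their poses are not given: they have to be found in the camera images.
- cabinet: Grey steel bench-top cabinet, 130 (x) x 280 (y) x 335 mm (z), fixed on the bench, open bay below, blue flap above. Origin: centre of its underside; x points from its front (front face at x = -65 mm) to its back, y to the robot's left, z up; its yaw is within 0.12 rad. A level lies on top at the back, up to 381 mm high. The flap's shut face is flush with the front.
- flap (a joint): Blue flap, 254 wide, 145 high, 12 mm thick, about 0.5 kg, hinged at its lower edge. 0 = shut, upright; grows as its top swings out to the robot and down, to a stop at 1.5 rad (nearly level). A spring catch holds it shut: 4 to 9 N at the eye over the first 10 mm free it. The hinge is stiff: the flap stays where it is left at small angles, but beyond 0.3 to 0.6 rad falls unless held on the hook.
- eye (a point): Centre of the steel ring eye on the flap's front: hole 16 mm, wire 5 mm, 16 mm in front of the flap's flat face. The hole's axis runs along the cabinet's y: the hook enters sideways and turns in it as the flap swings. The face beside the ring is bare and flat for 100 mm each way, but for the ring's 30 mm square foot plate, 2 mm thick. Axes as the cabinet's when shut; they turn with the flap.
- flap_hinge (a point): Middle of the flap's hinge line (along the cabinet's y), 59 mm in front of the cabinet's origin, 165 mm above the bench. With the flap shut the eye's centre is 22 mm in front of it and 127 mm above it; the eye swings round this line.
- pole: Telescopic hook pole, 0.185 kg, lying on the bench. Origin: on the underside of its black rubber grip, which is 125 long (x from -65 to 60 mm), 22 wide (y), 26 mm high (z). x points along the pole to the hook, z up. The pole's axis is 13 mm above the origin; the centre of mass about 20 mm ahead of it. Ahead of the grip: red collar 17 mm thick, 12 mm tube.
- tape_blue: Roll of blue masking tape, 105 mm across, 24 mm high, lying flat; origin at the centre of its underside. A bystander.
- driver_red: Red screwdriver, 176 mm long, 30 mm thick handle, lying on the bench; origin under its middle, y along it. A bystander.
- pliers: Pliers with blue handles, 52 x 177 x 13 mm, lying flat; origin under their middle, y along them. A bystander.
- spring_clamp: Orange and black spring clamp, 74 x 142 x 21 mm, lying flat; origin under its middle. A bystander.
- tube_end (a point): End of the pole's tube, on its axis, 94 mm ahead of the origin; axes as the pole's. An 8 mm rod sticks out, locked, drawn out by a hidden amount. At its end a 6 mm wire leg stands off to the pole's +y: foot 25 to 76 mm ahead of this point, ball tip (8 mm) 26 mm to the left and 3 mm further back. The foot's front, 3 mm past the foot, is foremost: touch the flap face with it to find the reach.

How it is judged:
On the way, in this order (a step that is already met when the one before it is completed fails the run):
1. the pole is picked up clear of the bench (height (world z) of pole above 0.08 m), for 0.2 s.
2. the hook draws the flap off its catch (value of joint flap between 0.1 and 0.9 rad and contact force between pole and cabinet above 0.2 N), for 0.02 s.
3. the flap lies open on its stop (value of joint flap above 1.42 rad), for 0.2 s.
At the end, for the whole second after the job is handed in: The flap is open to more than 1.42 rad (its stop is at 1.5), and the pole lies still on the bench, level within 0.12 rad, its origin less than 16 mm above the bench top, clear of the cabinet (value of joint flap above 1.42 rad and height (world z) of pole below 0.016 m and angle between pole's own x axis and vertical between 1.45 and 1.69 rad and linear speed of pole below 0.02 m/s and contact force between pole and cabinet below 0.05 N); the robot touches nothing.
It fails at once if the pole presses or pulls on the cabinet or flap with more than 15 N (contact force between pole and cabinet above 15 N).
It fails at once if the gripper or arm touches the cabinet or flap (contact force between any of the fingers, the arm and cabinet above 1 N).
It fails at once if the flap drops: it turns faster than 2 rad/s beyond 0.3 rad (value of joint flap above 0.3 rad and velocity of joint flap above 2 rad/s).
It fails at once if the pole is dropped: it moves faster than 0.7 m/s out of the fingers (linear speed of pole above 0.7 m/s and contact force between the fingers and pole below 0.2 N).
It fails at once if a bystander is moved by more than 20 mm (distance of any of tape_blue, driver_red, pliers, spring_clamp from where it was at the start of the episode above 0.02 m).
It also fails if it takes over 64 s, if anything falls off the work surface, if the arm or the gripper's body presses on something with over 40 N, if the wrist force passes 120 N, or if a joint passes its speed limit or range.

ROBOT

A 7-joint arm with a two-finger parallel gripper is mounted at the origin on a cart in front of the work surface, level with it; the furniture and walls round the work are solid. World frame = base frame: x ahead of the robot, y to its left, z up, the work surface at z = 0. Lengths are in m, angles in rad, forces in N, time in s.
With the tool pointing down it reaches from about 0.35 to 0.9 m from the base axis. Payload 7.2 kg.
Tool frame: the origin (TCP) lies between the finger pads; the fingertips stand r.tip_reach ahead of it and the grasp point (between the pads) is the TCP (r.tip_reach is the distance from the TCP to the fingertips, in m); z points along the fingers, y is the line along which they close (so a half turn about z gives the same grasp; the last joint's range is limited). The gripper opens to 88 mm and grips with 3 to 60 N. Pads are 20 mm wide; open, the fingers measure 115 mm over their backs; the gripper's body (75 mm by 178 mm) begins 61 mm behind the grasp point.
Start: joints at [1.107, 0.411, -0.013, 1.596, 0.006, 1.134, -0.082], TCP at [0.241, -0.577, 0.242] pointing down, gripper open.
Joint ranges: [-2.95, 2.95], [-0.29, 1.99], [-1.47, 1.44], [0.14, 2.54], [-1.03, 4.17], [0.13, 1.85], [-2.86, 2.86]. Speed limits (rad/s): [2.39, 2.39, 3.01, 3.01, 3.14, 3.14, 3.14].

INTERFACE

Orientations are given as a unit quaternion [w, x, y, z].
In Python, from bench import r gives the robot as it stands.
- The arm moves only by the shell command python3 -m pendant 'ROWS' [FORCE]. ROWS is a JSON list of rows, 1 to 8 of them, each written [[rx, ry, rz], [dx, dy, dz], opening]: a rotation vector rx, ry, rz in a scale on which 1.0 is 4 rad, then dx, dy, dz in shares of the most that a row can go, 1 being 62.5 mm, then the finger opening in m; each row shifts and turns the commanded pose from where the row before left it, along the tool's axes as they then stand; what a row does not reach is not made up. A row lasts 1/8 s, in which the tool goes at most 0.0625 m and 0.188 rad, less where a joint would pass 70% of its speed; a pose out of reach is approached as far as the arm can. The fingers move at their own pace and stop on an object; FORCE is the grip in N (left out, the last holds). Time passes only in rows, so rows that do not move let the fingers close. It prints the time, the measured TCP pose, the force, the opening and the grip force at its end. Input that does not fit is refused with a message, and nothing moves.
- r.get_state(): the state, without advancing time (a new reading comes with each control period).
- r.read_camera(name): name is "scene" or "side" or "wrist"; returns (picture, depth): 420x560x3 uint8, blue, green, red; 420x560 float32, m along the optical axis (not along the pixel's ray), 0 where there is no reading.
- r.get_calibration(name): a dict with "mtx" (3x3 intrinsics, pixels), "xyz" and "rotation" of the camera in the world. Camera axes: x right, y down, z forward; pixel columns grow to the right and rows downward; lengths in m; the calibration is good to about 2 mm. A picture is of the moment at which its call begins: read the wrist's pose just before it. get_calibration takes no time and is no camera call; for the wrist camera it gives the pose at the moment of the call.
- r.finish_job(): hands the job in; it is judged then, once.
Trained networks look in the newest picture that a camera, given by its name, has taken for a name from the list of things; names that differ only in an ending like _2 or _b are one class to them, and where a whole thing is asked for, a point or a joint stands for the part that bears it (a point fixed in the world has none). Each returns a list of dicts, best first, with "confidence" (0 to 1); they miss things now and then, are a little off and sometimes report something else, mostly with a low value. They report only what shows in the picture. A call takes as long as a camera call.
- r.search_frame(camera, target): "at" ([x, y, z] in m, in the coordinates of the camera as it stood for that picture, good to about 4 mm: the middle of the surface that is visible of it).
- r.spot_point(camera, target): "at" ([x, y, z] in m, in the coordinates of the camera as it stood for that picture, good to about 4 mm: a listed point, or the origin of a listed thing).
The state is a dict: "clock": time; "joints": joint angles; "qvel": joint speeds; "joint_torque": joint torques, N m; "ee_pos": TCP position; "ee_rot": TCP orientation; "ft_force": force on the tool from outside, world axes, zero at the start; "wrist_torque": the same for the moment, N m; "width": finger opening in m; "gripper_force": force on a finger pad.
Only numpy, scipy, OpenCV 4.12 (cv2) and the standard library are available. Lean on these libraries where they do the work, as an engineer would, in place of code of your own. Each camera call takes 0.05 s, during which the arm holds its last target. There are 200 camera calls.

## Working session

There is one attempt and no reset: what is moved stays moved. The work goes in short steps, Python scripts to look and compute and a shell command to move; the robot and the scene stay as the last step left them, time stands still between calls to the robot, and variables do not carry over. Pictures are saved under pics/ and viewed, at most 10 in all, crops included, and the job is handed in when it is done.

```bash
ls; mkdir -p pics; cat > h.py <<'E'
import numpy as np, cv2
from scipy.spatial.transform import Rotation as R
from bench import r
def Rq(q): return R.from_quat([q[1],q[2],q[3],q[0]])
def cal(c):
    k=r.get_calibration(c); M=np.array(k["rotation"]); 
    if M.shape!=(3,3): M=Rq(M).as_matrix()
    return np.array(k["mtx"]),np.array(k["xyz"]),M
def w(c,p):
    K,t,M=cal(c); return M@np.array(p)+t
def find(c,names,f="spot_point"):
    for n in names:
        for d in getattr(r,f)(c,n)[:2]:
            print(c,f[:4],n,round(d["confidence"],2),w(c,d["at"]).round(4))
def proj(c,p):
    K,t,M=cal(c); q=K@(M.T@(np.array(p)-t)); return q[:2]/q[2]
E
python3 - <<'E'
from h import *
s=r.get_state();print({k:np.round(v,3) for k,v in s.items()},r.tip_reach)
for c in ["scene","side"]:
    im,d=r.read_camera(c); cv2.imwrite(f"pics/{c}0.png",im)
    print(cal(c))
    find(c,["cabinet","eye","flap_hinge","pole","tube_end","tape_blue","driver_red","pliers","spring_clamp"])
print(r.get_state()["clock"])
E
```

```text
pics
{'clock': np.float64(0.0), 'joints': array([ 1.107,  0.412, -0.013,  1.597,  0.006,  1.134, -0.082]), 'qvel': array([-0.002, -0.   , -0.001,  0.001, -0.001,  0.001, -0.001]), 'joint_torque': array([-0.0000e+00, -5.8795e+01,  6.4200e-01, -2.9108e+01, -5.4000e-02,
        1.8000e-02,  0.0000e+00]), 'ee_pos': array([ 0.241, -0.576,  0.241]), 'ee_rot': array([-0.001,  0.98 ,  0.197, -0.   ]), 'ft_force': array([-1.443, -0.126, -0.286]), 'wrist_torque': array([-0.052,  0.053,  0.027]), 'gripper_force': np.float64(0.0), 'width': np.float64(0.088)} 0.019
(array([[452.04823493,   0.        , 284.13553421],
       [  0.        , 452.04823493, 215.84043266],
       [  0.        ,   0.        ,   1.        ]]), array([0.01682363, 0.87662865, 0.82642305]), array([[-0.8843702 , -0.20774644,  0.4180081 ],
       [-0.46678298,  0.39026598, -0.79360325],
       [ 0.00173391, -0.89695813, -0.4421121 ]]))
scene spot cabinet 0.64 [ 0.7705 -0.0792  0.0027]
scene spot eye 0.73 [ 0.6935 -0.0787  0.2904]
scene spot flap_hinge 0.58 [ 0.7164 -0.0782  0.1609]
scene spot pole 0.97 [ 0.4394 -0.2672 -0.0009
[... 490 characters left out ...]
1884, 0.93581689]), array([[-0.92311905, -0.23304197,  0.30584745],
       [-0.38431998,  0.53390782, -0.75315377],
       [ 0.01222209, -0.81279387, -0.58242316]]))
side spot cabinet 0.8 [ 0.7725 -0.0792  0.0008]
side spot eye 0.96 [ 0.6917 -0.0788  0.295 ]
side spot eye 0.41 [0.5222 0.045  0.0031]
side spot flap_hinge 0.73 [ 0.7182 -0.0796  0.1623]
side spot pole 0.68 [ 0.7181 -0.0799  0.1651]
side spot pole 0.66 [ 0.4421 -0.2621  0.0011]
side spot tube_end 0.94 [ 0.5331 -0.2719  0.0139]
side spot tape_blue 0.91 [0.5214 0.0464 0.003 ]
side spot driver_red 0.71 [ 0.5699 -0.0674 -0.001 ]
side spot pliers 0.73 [ 0.3961 -0.0897 -0.0024]
side spot spring_clamp 0.72 [ 0.4199 -0.5268  0.0014]
1.0
```

```bash
python3 - <<'E'
from h import *
for c in ["scene","side"]:
    im,d=r.read_camera(c); K,t,M=cal(c)
    v,u=np.mgrid[0:420,0:560]
    P=np.stack([(u-K[0,2])/K[0,0]*d,(v-K[1,2])/K[1,1]*d,d],-1)@M.T+t
    e=np.array([.6925,-.079,.2925])
    m=(d>0)&(P[...,2]>.2)&(P[...,2]<.29)&(abs(P[...,1]+.079)<.1)&(abs(P[...,0]-.709)<.03)
    Q=P[m]
    for _ in range(4):
        A=np.c_[Q[:,1:]-e[1:],np.ones(len(Q))]; s=np.linalg.lstsq(A,Q[:,0],rcond=None)[0]; res=Q[:,0]-A@s
        Q=Q[abs(res)<max(.002,2*res.std())]
    print(c,"flap x=",s.round(4),len(Q),res.std())
    # pole: rubber/tube points above bench
    m=(d>0)&(P[...,2]>.008)&(P[...,2]<.05)&(P[...,0]>.36)&(P[...,0]<.66)&(abs(P[...,1]+.27)<.06)
    Q=P[m]; 
    for a in np.arange(.36,.66,.015):
        b=Q[(Q[:,0]>=a)&(Q[:,0]<a+.015)]
        if len(b): print(round(a+.0075,4),len(b),b[:,1].min().round(4),b[:,1].max().round(4),np.median(b[:,1]).round(4),b[:,2].max().round(4))
sc=cv2.imread("pics/scene0.png");
for n,p in dict(eye=[.6925,-.079,.2925],pole=[.4405,-.2645,0],te=[.535,-.275,.013]).items(): print(n,proj("scene",p))
E
```

```text
scene flap x= [ 0.0015 -0.0008  0.7065] 1024 0.0012778128758315329
0.3675 14 -0.2639 -0.2496 -0.2569 0.027
0.3825 44 -0.269 -0.2455 -0.2532 0.0318
0.3975 41 -0.2699 -0.2451 -0.2507 0.0306
0.4125 37 -0.2716 -0.2456 -0.255 0.0296
0.4275 40 -0.2723 -0.2487 -0.2553 0.0306
0.4425 37 -0.2735 -0.2531 -0.2576 0.0302
0.4575 39 -0.2759 -0.2526 -0.2583 0.0319
0.4725 37 -0.2768 -0.2537 -0.2601 0.0302
0.4875 36 -0.2779 -0.2569 -0.2612 0.0306
0.5025 23 -0.2725 -0.2603 -0.2663 0.0296
0.5175 13 -0.2749 -0.2641 -0.2695 0.0247
0.5325 13 -0.2783 -0.2681 -0.2714 0.0205
0.5475 8 -0.2789 -0.2678 -0.2739 0.0218
0.5625 11 -0.2841 -0.2702 -0.2751 0.0209
0.5775 10 -0.2811 -0.2724 -0.2767 0.0219
0.5925 12 -0.2814 -0.2571 -0.2766 0.0233
0.6075 13 -0.2801 -0.2505 -0.2673 0.0185
side flap x= [0.0029 0.0024 0.7087] 904 0.0009308776892971736
0.3675 6 -0.2623 -0.2497 -0.2543 0.0217
0.3825 36 -0.2656 -0.242 -0.2493 0.0287
0.3975 38 -0.2727 -0.244 -0.2508 0.0298
0.4125 38 -0.2677 -0.2463 -0.2508 0.0292
0.4275 34 -0.2721 -0.2465 -0.2541 0.0275
0.4425 37 -0.2734 -0.2489 -0.2562 0.0305
0.4575 33 -0.2767 -0.251 -0.2564 0.0293
0.4725 36 -0.2752 -0.2515 -0.2577 0.0304
0.4875 36 -0.2789 -0.2528 -0.2579 0.0295
0.5025 23 -0.2726 -0.2529 -0.2619 0.0261
0.5175 19 -0.273 -0.2561 -0.2652 0.0229
0.5325 12 -0.2726 -0.2643 -0.2683 0.0207
0.5475 10 -0.2748 -0.2671 -0.2717 0.0172
0.5625 10 -0.2755 -0.2686 -0.2716 0.0204
0.5775 9 -0.2789 -0.2706 -0.2734 0.0201
0.5925 12 -0.2783 -0.2721 -0.275 0.0184
0.6075 12 -0.278 -0.2472 -0.2623 0.0177
eye [230.18118739 203.65769043]
pole [333.00282677 280.74279925]
te [307.76401514 268.17391902]
```

View pics/scene0.png

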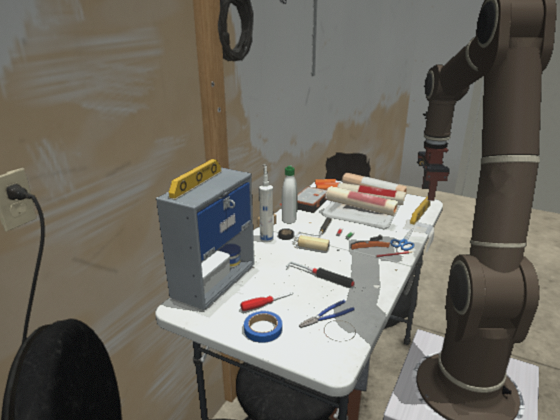

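The manual's scale: shifts go in shares of 62.5 mm and turns go in shares of 4 rad. Converting my numbers, 0.0453 m is 0.7248, -0.029 m is -0.464.

```bash
python3 -m pendant '[[[0, 0, 0], [0.7248, -0.464, 0], 0.088], [[0, 0, 0], [0.7248, -0.464, 0], 0.088], [[0, 0, 0], [0.7248, -0.464, 0], 0.088], [[0, 0, 0], [0.7248, -0.464, 0], 0.088], [[0, 0, 0], [0.7248, -0.464, 0], 0.088], [[0, 0, 0], [0.7248, -0.464, 0], 0.088], [[0, 0, 0], [0.7248, -0.464, 0], 0.088]]'; python3 -m pendant '[[[0, 0, 0.0415], [0, 0, 0], 0.088], [[0, 0, 0.0415], [0, 0, 0], 0.088], [[0, 0, 0.0415], [0, 0, 0], 0.088], [[0, 0, 0], [0, 0, 0], 0.088]]'
cat > meas.py <<'E'
from h import *
s=r.get_state(); print(s["ee_pos"],"xaxis",Rq(s["ee_rot"]).as_matrix().T.round(4).tolist(),"clk",s["clock"],"j",np.round(s["joints"],2),"w",s["width"],"f",np.round(s["ft_force"],2))
E
python3 - <<'E'
from meas import *
im,d=r.read_camera("wrist"); cv2.imwrite("pics/w1.png",im)
find("wrist",["pole","tube_end"])
K,t,M=cal("wrist"); print(t,M.round(3))
E
```

```text
clock: 1.98
ee_pos: [0.4561, -0.2657, 0.242]
ee_rot: [0.0, 0.981, 0.197, 0.0]
ft_force: [0.7, -0.4, -0.0]
width: 0.0874
gripper_force: 0.0
clock: 2.48
ee_pos: [0.4553, -0.2671, 0.2417]
ee_rot: [0.0, 0.999, -0.05, 0.0]
ft_force: [-0.1, -0.7, -0.6]
width: 0.0882
gripper_force: 0.0
[ 0.45533999 -0.26706115  0.24174995] xaxis [[0.9949, -0.1007, 0.0001], [-0.1007, -0.9949, 0.0002], [0.0001, -0.0002, -1.0]] clk 2.475 j [ 0.54  0.25 -0.12  1.83  0.03  1.07 -1.27] w 0.08821833937389749 f [-0.1  -0.67 -0.64]
wrist spot pole 0.9 [ 0.4389 -0.2636  0.0014]
wrist spot tube_end 0.64 [ 0.5341 -0.2698  0.015 ]
[ 0.53656346 -0.27628199  0.38507553] [[-0.1   -0.951 -0.293]
 [-0.995  0.095  0.029]
 [ 0.     0.295 -0.956]]
```

View pics/w1.png

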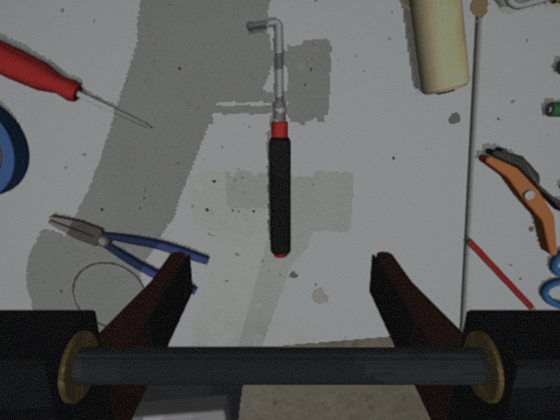

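```bash
cat >> h.py <<'E'
def ray(c,u,v,z):
    K,t,M=cal(c); q=M@np.linalg.inv(K)@np.array([u,v,1.]); return t+q*(z-t[2])/q[2]
E
python3 - <<'E'
from h import *
for n,u,v,z in [("grip rear",281,253,.013),("grip front",280,138,.013),("gripmid",280,195,.026),("collar front",279,122,.013),("tube end",279,103,.013),("foot front",279,21,.013),("foot c",278,25,.013),("tip",251,26,.013)]: print(n,ray("wrist",u,v,z).round(4))
E
```

```text
grip rear [ 0.3746 -0.2605  0.013 ]
grip front [ 0.4995 -0.2719  0.013 ]
gripmid [ 0.444  -0.2664  0.026 ]
collar front [ 0.5152 -0.2725  0.013 ]
tube end [ 0.5332 -0.2744  0.013 ]
foot front [ 0.6051 -0.2817  0.013 ]
foot c [ 0.6019 -0.2804  0.013 ]
tip [ 0.6036 -0.2555  0.013 ]
```

In the tool's units: 0.05 m is 0.8, 0.0197 m is 0.3152.

```bash
python3 -m pendant '[[[0, 0, 0], [0, 0, 0.8], 0.06], [[0, 0, 0], [0, 0, 0.8], 0.06], [[0, 0, 0], [0, 0, 0.8], 0.06], [[0, 0, 0], [0, 0, 0.8], 0.06], [[0, 0, 0], [0, 0, 0.3152], 0.06], [[0, 0, 0], [0, 0, 0], 0.06]]' 40; python3 -m pendant '[[[0, 0, 0], [0, 0, 0], 0.01], [[0, 0, 0], [0, 0, 0], 0.01], [[0, 0, 0], [0, 0, 0], 0.01], [[0, 0, 0], [0, 0, 0], 0.01], [[0, 0, 0], [0, 0, 0], 0.01]]' 60
```

```text
clock: 3.38
ee_pos: [0.4547, -0.2669, 0.0209]
ee_rot: [-0.0, 0.999, -0.05, -0.001]
ft_force: [-0.0, 1.0, 0.4]
width: 0.0598
gripper_force: 0.0
clock: 4.0
ee_pos: [0.4554, -0.2671, 0.0221]
ee_rot: [0.0, 0.999, -0.051, 0.0]
ft_force: [-0.0, 0.2, 1.7]
width: 0.0216
gripper_force: 60.0
```

In the tool's units: -0.05 m is -0.8, -0.049 m is -0.784, -0.093 rad is -0.0233.

```bash
python3 -m pendant '[[[0, 0, 0], [0, 0, -0.48], 0.01], [[0, 0, 0], [0, 0, -0.8], 0.01], [[0, 0, 0], [0, 0, -0.8], 0.01], [[0, 0, 0], [0, 0, -0.8], 0.01], [[0, 0, 0], [0, 0, -0.8], 0.01], [[0, 0, 0], [0, 0, -0.784], 0.01], [[0, 0, -0.0233], [0, 0, 0], 0.01], [[0, 0, 0], [0, 0, 0], 0.01]]' 60
python3 - <<'E'
from meas import *
im,d=r.read_camera("wrist"); cv2.imwrite("pics/w2.png",im)
find("wrist",["pole","tube_end","eye"])
for c in ["side","scene"]:
    im,d=r.read_camera(c); cv2.imwrite(f"pics/{c}2.png",im); find(c,["tube_end","pole","eye"])
    print(c,proj(c,s["ee_pos"]+[.151,0,-.009]))
a=cv2.imread("pics/side2.png"); b=cv2.imread("pics/scene2.png")
cv2.imwrite("pics/m2.png",np.hstack([cv2.resize(a[120:270,150:350],(800,600))[:, :400] if 0 else cv2.resize(cv2.imread("pics/w2.png"),(400,300)),cv2.resize(a[100:310,150:430],(400,300))]))
E
```

```text
clock: 5.0
ee_pos: [0.4549, -0.267, 0.3009]
ee_rot: [0.0, 1.0, -0.005, -0.0]
ft_force: [-1.0, -1.0, -2.3]
width: 0.0216
gripper_force: 60.0
[ 0.45493052 -0.26699442  0.30093215] xaxis [[1.0, -0.0097, -0.0001], [-0.0097, -1.0, 0.0], [-0.0001, -0.0, -1.0]] clk 5.0 j [ 0.55  0.2  -0.13  1.74  0.03  1.2  -1.17] w 0.021624221828403747 f [-1.02 -0.95 -2.34]
wrist spot pole 0.68 [ 0.4392 -0.2689  0.2791]
wrist spot tube_end 0.83 [ 0.5362 -0.267   0.2922]
side spot tube_end 0.59 [ 0.5325 -0.2682  0.2893]
side spot pole 0.92 [ 0.4442 -0.269   0.2777]
side spot pole 0.28 [ 0.7737 -0.0776  0.0053]
side spot eye 0.97 [ 0.6943 -0.0811  0.2918]
side [274.30339404 169.10746132]
scene spot tube_end 0.96 [ 0.5334 -0.2715  0.2917]
scene spot tube_end 0.69 [ 0.5714 -0.0696 -0.0026]
scene spot pole 0.86 [ 0.4392 -0.2667  0.2763]
scene spot eye 0.94 [ 0.6936 -0.0774  0.2913]
scene [288.0079488  186.80620968]
```

View pics/m2.png

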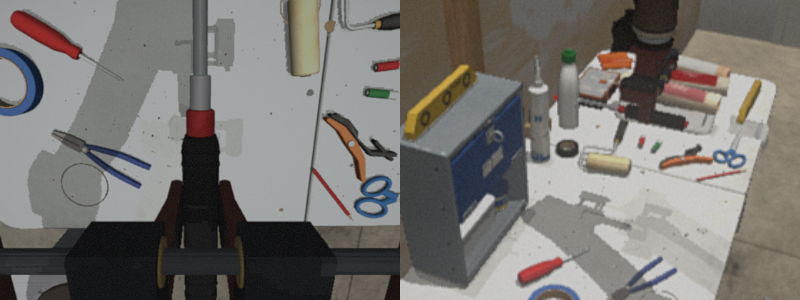

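In the tool's units: -0.044 m is -0.704, 0.04 m is 0.64.

```bash
python3 -m pendant '[[[0, 0, 0], [0, -0.704, 0], 0.01], [[0, 0, 0], [0, -0.704, 0], 0.01], [[0, 0, 0], [0, -0.704, 0], 0.01], [[0, 0, 0], [0.64, 0, 0], 0.01], [[0, 0, 0], [0.48, 0, 0], 0.01], [[0, 0, 0], [0.16, 0, 0], 0.01], [[0, 0, 0], [0, 0, 0], 0.01]]' 60
cat > dep.py <<'E'
from meas import *
import sys
tag=sys.argv[1]; tcp=np.array(s["ee_pos"]); tiles=[]
for c in ["side","scene"]:
    im,d=r.read_camera(c); K,t,M=cal(c)
    find(c,["eye","tube_end"])
    v,u=np.mgrid[0:420,0:560]
    P=np.stack([(u-K[0,2])/K[0,0]*d,(v-K[1,2])/K[1,1]*d,d],-1)@M.T+t
    m=(d>0)&(abs(P[...,1]-tcp[1])<.012)&(abs(P[...,2]-tcp[2]+.01)<.03)&(P[...,0]>tcp[0]+.085)&(P[...,0]<tcp[0]+.14)
    Q=P[m]; 
    if len(Q)>5: print(c,"rod pts",len(Q),"mean",Q.mean(0).round(4),"slope z/x",np.polyfit(Q[:,0],Q[:,2],1)[0].round(3),"y/x",np.polyfit(Q[:,0],Q[:,1],1)[0].round(3),"zmax",np.percentile(Q[:,2],90).round(4))
    c0=proj(c,tcp+[.145,0.02,-.009]).round().astype(int)
    k=im[c0[1]-30:c0[1]+30,c0[0]-40:c0[0]+40]
    print(c,"crop origin",c0-[40,30],"x5"); tiles.append(cv2.resize(k,(400,300),interpolation=cv2.INTER_CUBIC))
    cv2.imwrite(f"pics/{tag}_{c}.png",im)
cv2.imwrite(f"pics/{tag}.png",np.hstack(tiles))
E
python3 dep.py d1
```

```text
clock: 6.48
ee_pos: [0.5363, -0.1358, 0.3005]
ee_rot: [-0.0, 1.0, -0.005, -0.001]
ft_force: [0.0, -0.6, -1.5]
width: 0.0218
gripper_force: 60.0
[ 0.53627737 -0.13583875  0.30050569] xaxis [[1.0, -0.0091, -0.001], [-0.0091, -1.0, -0.0003], [-0.001, 0.0003, -1.0]] clk 6.475 j [ 0.35  0.26 -0.24  1.68  0.06  1.21 -1.48] w 0.021786277271927418 f [ 0.01 -0.62 -1.47]
side spot eye 0.98 [ 0.6922 -0.0772  0.2933]
side spot eye 0.73 [ 0.5236 -0.134   0.281 ]
side spot tube_end 0.71 [ 0.6155 -0.1379  0.2927]
side rod pts 51 mean [ 0.6495 -0.1331  0.2927] slope z/x 0.001 y/x -0.003 zmax 0.2951
side crop origin [188 159] x5
scene spot tube_end 0.83 [ 0.6123 -0.14    0.293 ]
scene rod pts 46 mean [ 0.649  -0.136   0.2949] slope z/x -0.008 y/x -0.005 zmax 0.2979
scene crop origin [201 170] x5
```

View pics/d1.png

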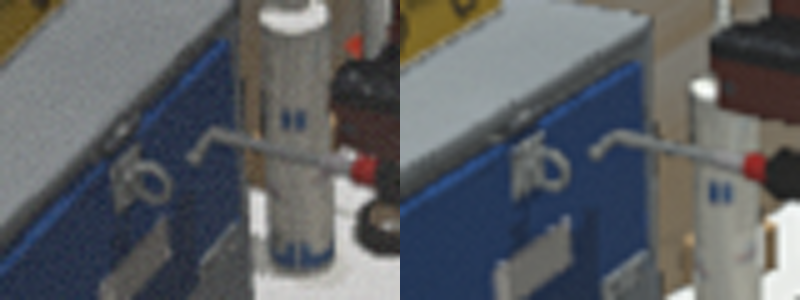

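```bash
cat >> h.py <<'E'
def tri(ps,py,pc):
    # two-view triangulation: side pixel, scene pixel
    A=[];b=[]
    for c,p in (("side",py),("scene",pc)):
        K,t,M=cal(c); q=M@np.linalg.inv(K)@np.array([p[0],p[1],1.]); q/=np.linalg.norm(q)
        N=np.eye(3)-np.outer(q,q); A.append(N); b.append(N@t)
    X,res,_,_=np.linalg.lstsq(np.vstack(A),np.hstack(b),rcond=None); print(ps,X.round(4),"res",res); return X
E
python3 - <<'E'
from h import *
tri("ring",(218.4,195),(231.6,204.4))
tri("foot",(230,186.4),(246.6,197.4))
tri("tip",(226.8,190.2),(240.6,200.4))
for c in ["side","scene"]:
  print(c,"eye pred",proj(c,[.6915,-.079,.292]),"foot pred",proj(c,[.684,-.136,.2905]),"tip pred",proj(c,[.681,-.11,.2905]))
E
```

```text
ring [ 0.6986 -0.0926  0.2829] res [2.22584372e-06]
foot [ 0.6838 -0.142   0.2872] res [5.90038544e-05]
tip [ 0.6833 -0.1154  0.2894] res [7.22339304e-06]
side eye pred [218.37185733 195.32187635] foot pred [230.67355308 185.80944706] tip pred [227.24180693 190.78879806]
scene eye pred [230.48569448 203.88816712] foot pred [243.61155178 197.64902523] tip pred [239.62417649 201.09430575]
```

In the tool's units: 0.007 m is 0.112.

```bash
python3 -m pendant '[[[0, 0, 0], [0.112, 0, 0], 0.01], [[0, 0, 0], [0.112, 0, 0], 0.01], [[0, 0, 0], [0, 0, 0], 0.01]]'; for i in 1; do python3 -m pendant '[[[0, 0, 0], [0.016, 0, 0], 0.01], [[0, 0, 0], [0.016, 0, 0], 0.01]]';python3 -m pendant '[[[0, 0, 0], [0.016, 0, 0], 0.01], [[0, 0, 0], [0, 0, 0], 0.01]]'; done
```

```text
clock: 7.15
ee_pos: [0.5511, -0.1358, 0.3007]
ee_rot: [-0.0, 1.0, -0.004, -0.0]
ft_force: [0.7, 1.0, -1.5]
width: 0.0214
gripper_force: 60.0
clock: 7.4
ee_pos: [0.5524, -0.136, 0.3009]
ee_rot: [-0.0, 1.0, -0.005, -0.0]
ft_force: [-0.6, 0.7, -1.6]
width: 0.0216
gripper_force: 60.0
clock: 7.65
ee_pos: [0.5535, -0.136, 0.301]
ee_rot: [0.0, 1.0, -0.005, -0.0]
ft_force: [0.5, -0.2, -1.9]
width: 0.0218
gripper_force: 60.0
```

In the tool's units: 0.001 m is 0.016.

```bash
for i in 1; do python3 -m pendant '[[[0, 0, 0], [0.016, 0, 0], 0.01], [[0, 0, 0], [0, 0, 0], 0.01]]' | sed -n 2,4p;python3 -m pendant '[[[0, 0, 0], [0.016, 0, 0], 0.01], [[0, 0, 0], [0, 0, 0], 0.01]]'| sed -n 2,4p; done
```

```text
ee_pos: [0.5545, -0.136, 0.3009]
ee_rot: [0.0, 1.0, -0.005, 0.0]
ft_force: [-0.2, -0.5, -2.7]
ee_pos: [0.5554, -0.1361, 0.3009]
ee_rot: [0.0, 1.0, -0.005, -0.0]
ft_force: [0.7, -0.6, -2.0]
```

In the tool's units: 0.001 m is 0.016.

```bash
python3 -m pendant '[[[0, 0, 0], [0.016, 0, 0], 0.01], [[0, 0, 0], [0, 0, 0], 0.01]]' | sed -n 2,4p
```

```text
ee_pos: [0.5558, -0.1361, 0.3008]
ee_rot: [-0.0, 1.0, -0.005, -0.001]
ft_force: [-4.3, -0.4, -0.9]
```

In the tool's units: -0.009 m is -0.144, -0.0065 m is -0.104.

```bash
python3 -m pendant '[[[0, 0, 0], [-0.096, 0, 0], 0.01], [[0, 0, 0], [-0.104, 0, 0], 0.01], [[0, 0, 0], [0, -0.144, 0], 0.01], [[0, 0, 0], [0, -0.144, 0], 0.01], [[0, 0, 0], [0, 0, 0], 0.01]]'; python3 dep.py d2
```

```text
clock: 9.02
ee_pos: [0.5445, -0.1164, 0.3011]
ee_rot: [-0.0, 1.0, -0.004, 0.0]
ft_force: [0.4, -0.1, -2.1]
width: 0.0219
gripper_force: 60.0
[ 0.54445669 -0.11644094  0.3010886 ] xaxis [[1.0, -0.0071, 0.0005], [-0.0071, -1.0, -0.0004], [0.0005, 0.0004, -1.0]] clk 9.025 j [ 0.32  0.26 -0.25  1.67  0.07  1.22 -1.52] w 0.021913540273686336 f [ 0.38 -0.14 -2.14]
side spot eye 0.61 [ 0.6945 -0.0801  0.2941]
side spot eye 0.19 [ 0.718  -0.0835  0.1626]
side spot tube_end 0.58 [ 0.6219 -0.1168  0.2914]
side rod pts 53 mean [ 0.6573 -0.1129  0.2938] slope z/x -0.017 y/x -0.031 zmax 0.2963
side crop origin [182 162] x5
scene spot eye 0.82 [ 0.6945 -0.0769  0.2906]
scene spot eye 0.56 [ 0.6217 -0.1194  0.2932]
scene rod pts 45 mean [ 0.657  -0.1173  0.295 ] slope z/x -0.004 y/x -0.018 zmax 0.2977
scene crop origin [195 172] x5
```

View pics/d2.png

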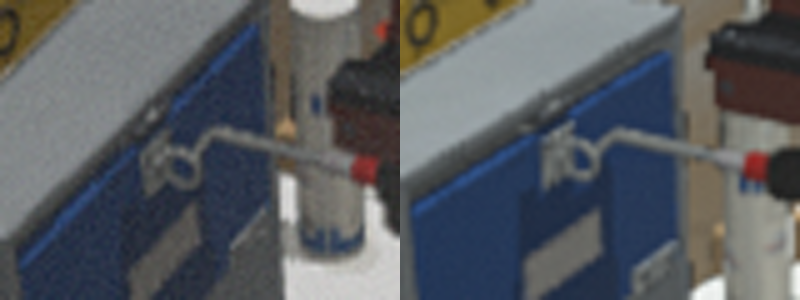

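In the tool's units: -0.0015 m is -0.024, -0.001 m is -0.016.

```bash
cat > /dev/null; python3 -m pendant '[[[0, 0, 0], [0, -0.024, 0], 0.01], [[0, 0, 0], [0, -0.024, 0], 0.01], [[0, 0, 0], [0, -0.016, 0], 0.01], [[0, 0, 0], [0, 0, 0], 0.01]]'|sed -n 2,4p; python3 -m pendant '[[[0, 0, 0], [0, -0.024, 0], 0.01], [[0, 0, 0], [0, 0, 0], 0.01]]'|sed -n 2,4p; python3 -m pendant '[[[0, 0, 0], [0, -0.016, 0], 0.01], [[0, 0, 0], [0, 0, 0], 0.01]]'|sed -n 2,4p
```

```text
ee_pos: [0.5442, -0.1138, 0.301]
ee_rot: [0.0, 1.0, -0.004, 0.0]
ft_force: [0.4, 0.5, -1.2]
ee_pos: [0.5442, -0.1123, 0.301]
ee_rot: [-0.0, 1.0, -0.004, 0.0]
ft_force: [0.3, -0.2, -2.1]
ee_pos: [0.5442, -0.1113, 0.3009]
ee_rot: [-0.0, 1.0, -0.005, 0.0]
ft_force: [0.0, 0.8, -1.2]
```

In the tool's units: -0.001 m is -0.016.

```bash
python3 -m pendant '[[[0, 0, 0], [0, -0.016, 0], 0.01], [[0, 0, 0], [0, 0, 0], 0.01]]'|sed -n 2,4p; python3 -m pendant '[[[0, 0, 0], [0, -0.016, 0], 0.01], [[0, 0, 0], [0, 0, 0], 0.01]]'|sed -n 2,4p
```

```text
ee_pos: [0.5442, -0.1103, 0.301]
ee_rot: [-0.0, 1.0, -0.005, 0.0]
ft_force: [0.1, -0.4, -2.0]
ee_pos: [0.5443, -0.1093, 0.301]
ee_rot: [-0.0, 1.0, -0.005, 0.0]
ft_force: [0.1, -0.1, -1.6]
```

```bash
python3 -m pendant '[[[0, 0, 0], [0, -0.016, 0], 0.01], [[0, 0, 0], [0, -0.016, 0], 0.01], [[0, 0, 0], [0, 0, 0], 0.01]]'|sed -n 2,4p
```

```text
ee_pos: [0.5443, -0.1073, 0.301]
ee_rot: [-0.0, 1.0, -0.004, 0.0]
ft_force: [0.3, 0.1, -1.8]
```

In the tool's units: -0.001 m is -0.016.

```bash
python3 -m pendant '[[[0, 0, 0], [0, -0.016, 0], 0.01], [[0, 0, 0], [0, -0.016, 0], 0.01], [[0, 0, 0], [0, 0, 0], 0.01]]'|sed -n 2,4p
```

```text
ee_pos: [0.5443, -0.1053, 0.3009]
ee_rot: [-0.0, 1.0, -0.004, 0.0]
ft_force: [0.7, -0.2, -1.3]
```

In the tool's units: -0.001 m is -0.016.

```bash
python3 -m pendant '[[[0, 0, 0], [0, -0.016, 0], 0.01], [[0, 0, 0], [0, -0.016, 0], 0.01], [[0, 0, 0], [0, -0.016, 0], 0.01], [[0, 0, 0], [0, 0, 0], 0.01]]'|sed -n 2,4p
```

```text
ee_pos: [0.5443, -0.1023, 0.301]
ee_rot: [0.0, 1.0, -0.005, 0.0]
ft_force: [0.6, -0.2, -1.3]
```

In the tool's units: -0.0015 m is -0.024.

```bash
python3 -m pendant '[[[0, 0, 0], [0, -0.024, 0], 0.01], [[0, 0, 0], [0, -0.024, 0], 0.01], [[0, 0, 0], [0, 0, 0], 0.01]]'|sed -n 2,4p
```

```text
ee_pos: [0.5443, -0.0993, 0.301]
ee_rot: [-0.0, 1.0, -0.004, 0.0]
ft_force: [0.6, -1.3, -2.1]
```

In the tool's units: -0.0015 m is -0.024.

```bash
python3 -m pendant '[[[0, 0, 0], [0, -0.024, 0], 0.01], [[0, 0, 0], [0, -0.024, 0], 0.01], [[0, 0, 0], [0, -0.024, 0], 0.01], [[0, 0, 0], [0, 0, 0], 0.01]]'|sed -n 2,4p; python3 dep.py d3
```

```text
ee_pos: [0.5444, -0.0947, 0.301]
ee_rot: [-0.0, 1.0, -0.004, 0.0]
ft_force: [-0.6, 0.9, -2.1]
[ 0.54439273 -0.09471793  0.30095482] xaxis [[1.0, -0.0089, 0.0001], [-0.0089, -1.0, -0.0], [0.0001, 0.0, -1.0]] clk 12.95 j [ 0.29  0.26 -0.26  1.68  0.07  1.21 -1.56] w 0.021497281803969075 f [-0.61  0.88 -2.08]
side spot eye 0.74 [0.5219 0.0435 0.0029]
side spot eye 0.64 [ 0.6892 -0.0785  0.2962]
side spot tube_end 0.75 [ 0.6217 -0.0948  0.2896]
side rod pts 54 mean [ 0.658  -0.0915  0.2937] slope z/x 0.011 y/x 0.017 zmax 0.2964
side crop origin [178 166] x5
scene spot eye 0.79 [ 0.6966 -0.0783  0.2949]
scene spot tube_end 0.76 [ 0.6204 -0.0986  0.2945]
scene rod pts 49 mean [ 0.6574 -0.0943  0.2947] slope z/x -0.029 y/x -0.007 zmax 0.2978
scene crop origin [190 175] x5
```

View pics/d3.png

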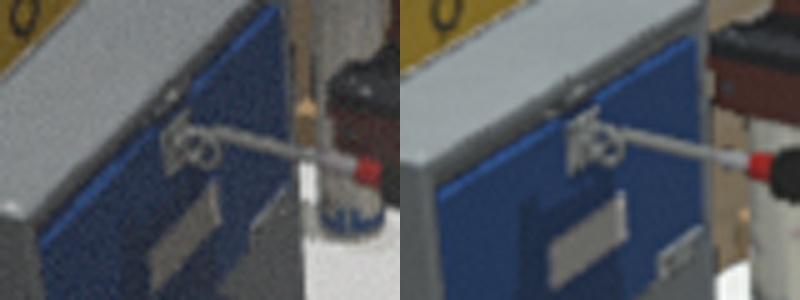

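In the tool's units: -0.002 m is -0.032, -0.0015 m is -0.024.

```bash
python3 -m pendant '[[[0, 0, 0], [0, -0.024, 0], 0.01], [[0, 0, 0], [-0.032, 0, 0], 0.01], [[0, 0, 0], [-0.032, 0, 0], 0.01], [[0, 0, 0], [0, 0, 0], 0.01]]'|sed -n 2,4p;python3 -m pendant '[[[0, 0, 0], [-0.0192, 0, 0], 0.01], [[0, 0, 0], [0, 0, 0], 0.01]]'|sed -n 2,4p
```

```text
ee_pos: [0.5402, -0.0935, 0.301]
ee_rot: [0.0, 1.0, -0.005, 0.0]
ft_force: [-0.4, -0.2, -2.0]
ee_pos: [0.5392, -0.0934, 0.301]
ee_rot: [0.0, 1.0, -0.005, 0.0]
ft_force: [-0.4, 0.7, -2.3]
```

In the tool's units: -0.001 m is -0.016.

```bash
python3 -m pendant '[[[0, 0, 0], [-0.016, 0, 0], 0.01], [[0, 0, 0], [0, 0, 0], 0.01]]'|sed -n 2,4p
```

```text
ee_pos: [0.5385, -0.0934, 0.301]
ee_rot: [0.0, 1.0, -0.005, 0.0]
ft_force: [2.0, -1.3, -1.9]
```

In the tool's units: -0.001 m is -0.016.

```bash
python3 -m pendant '[[[0, 0, 0], [-0.016, 0, 0], 0.01], [[0, 0, 0], [0, 0, 0], 0.01]]'|sed -n 2,4p
```

```text
ee_pos: [0.538, -0.0933, 0.3012]
ee_rot: [-0.0, 1.0, -0.005, 0.001]
ft_force: [4.4, 0.8, -3.0]
```

In the tool's units: -0.001 m is -0.016.

```bash
python3 -m pendant '[[[0, 0, 0], [-0.016, 0, 0], 0.01], [[0, 0, 0], [0, 0, 0], 0.01]]'|sed -n 2,4p
```

```text
ee_pos: [0.5376, -0.0932, 0.3013]
ee_rot: [-0.0, 1.0, -0.005, 0.002]
ft_force: [7.0, -0.6, -5.1]
```

In the tool's units: -0.001 m is -0.016.

```bash
python3 -m pendant '[[[0, 0, 0], [-0.016, 0, 0], 0.01], [[0, 0, 0], [0, 0, 0], 0.01]]'|sed -n 2,4p
```

```text
ee_pos: [0.5359, -0.0932, 0.301]
ee_rot: [-0.0, 1.0, -0.005, 0.001]
ft_force: [5.5, 0.5, -2.7]
```

In the tool's units: -0.001 m is -0.016.

```bash
python3 -m pendant '[[[0, 0, 0], [-0.016, 0, 0], 0.01], [[0, 0, 0], [0, 0, 0], 0.01]]'|sed -n 2,4p
```

```text
ee_pos: [0.5344, -0.0933, 0.3009]
ee_rot: [-0.0, 1.0, -0.005, 0.0]
ft_force: [3.6, -0.1, -3.0]
```

In the tool's units: -0.0015 m is -0.024, 0.0007 m is 0.0112.

```bash
python3 -m pendant '[[[0, 0, 0], [-0.024, 0, 0.0112], 0.01], [[0, 0, 0], [-0.024, 0, 0.0112], 0.01], [[0, 0, 0], [0, 0, 0], 0.01]]'|sed -n 2,4p;python3 -m pendant '[[[0, 0, 0], [-0.032, 0, 0.0128], 0.01], [[0, 0, 0], [-0.032, 0, 0.0128], 0.01], [[0, 0, 0], [0, 0, 0], 0.01]]'|sed -n 2,4p;python3 -m pendant '[[[0, 0, 0], [-0.032, 0, 0.0144], 0.01], [[0, 0, 0], [-0.032, 0, 0.0144], 0.01], [[0, 0, 0], [-0.032, 0, 0.0144], 0.01], [[0, 0, 0], [0, 0, 0], 0.01]]'|sed -n 2,4p
```

```text
ee_pos: [0.5305, -0.0934, 0.2994]
ee_rot: [0.0, 1.0, -0.005, -0.001]
ft_force: [0.4, 0.4, -2.0]
ee_pos: [0.5268, -0.0933, 0.2979]
ee_rot: [0.0, 1.0, -0.005, -0.0]
ft_force: [0.3, 0.4, -2.5]
ee_pos: [0.5209, -0.0932, 0.2951]
ee_rot: [0.0, 1.0, -0.005, -0.0]
ft_force: [0.1, -0.1, -2.4]
```

```bash
cat > fl.py <<'E'
from meas import *
from scipy.optimize import least_squares
# flap angle from blue pixels' depth (cabinet bay below z .165 excluded)
for c in ["side","scene"]:
    im,d=r.read_camera(c); K,t,M=cal(c)
    v,u=np.mgrid[0:420,0:560]
    P=np.stack([(u-K[0,2])/K[0,0]*d,(v-K[1,2])/K[1,1]*d,d],-1)@M.T+t
    i=im.astype(int); m=(d>0)&(i[...,0]>i[...,2]+25)&(i[...,0]>i[...,1]+15)&(abs(P[...,1]+.079)<.125)&(P[...,2]>.14)&(P[...,0]>.55)&(P[...,0]<.73)
    Q=P[m]
    if len(Q)>30:
        n=np.linalg.svd(Q-np.median(Q,0))[2]; 
        A=np.c_[Q[:,2],np.ones(len(Q))]
        for _ in range(4):
            k=np.linalg.lstsq(A,Q[:,0],rcond=None)[0]; e=abs(A@k-Q[:,0]); g=e<max(.003,2*np.median(e)); Q=Q[g];A=A[g]
        print(c,len(Q),"theta~",np.arctan(-k[0]).round(3),"zmax",Q[:,2].max().round(3),"xmin",Q[:,0].min().round(3))
    find(c,["eye"])
E
python3 fl.py
```

```text
[ 0.52087167 -0.09321702  0.29513374] xaxis [[1.0, -0.0092, -0.0005], [-0.0092, -1.0, 0.0], [-0.0005, -0.0, -1.0]] clk 16.5 j [ 0.3   0.22 -0.26  1.74  0.06  1.19 -1.55] w 0.021624660436147393 f [ 0.08 -0.05 -2.37]
side 324 theta~ 0.123 zmax 0.311 xmin 0.687
side spot eye 0.78 [ 0.6764 -0.0769  0.2895]
scene 1496 theta~ 0.143 zmax 0.312 xmin 0.684
scene spot eye 0.93 [ 0.6732 -0.0796  0.2893]
scene spot eye 0.32 [ 0.5741 -0.071  -0.0006]
```

In the tool's units: -0.0027 m is -0.0432, 0.00126 m is 0.0202.

```bash
python3 -m pendant '[[[0, 0, 0], [-0.0432, 0, 0.0202], 0.01], [[0, 0, 0], [-0.0432, 0, 0.0202], 0.01], [[0, 0, 0], [-0.0432, 0, 0.0202], 0.01], [[0, 0, 0], [-0.0432, 0, 0.0202], 0.01], [[0, 0, 0], [-0.0432, 0, 0.0202], 0.01]]'|sed -n 2,4p;python3 -m pendant '[[[0, 0, 0], [-0.0304, 0, 0.0171], 0.01], [[0, 0, 0], [-0.0304, 0, 0.0171], 0.01], [[0, 0, 0], [-0.0304, 0, 0.0171], 0.01], [[0, 0, 0], [-0.0304, 0, 0.0171], 0.01], [[0, 0, 0], [-0.0304, 0, 0.0171], 0.01], [[0, 0, 0], [-0.0304, 0, 0.0171], 0.01]]'|sed -n 2,4p; python3 fl.py
```

```text
ee_pos: [0.5074, -0.0931, 0.2888]
ee_rot: [0.0, 1.0, -0.005, -0.0]
ft_force: [0.9, 0.9, -2.1]
ee_pos: [0.4961, -0.093, 0.2824]
ee_rot: [0.0, 1.0, -0.005, -0.0]
ft_force: [-0.3, -0.7, -2.5]
[ 0.4961124  -0.09298229  0.28241499] xaxis [[1.0, -0.0091, -0.0001], [-0.0091, -1.0, 0.0], [-0.0001, -0.0, -1.0]] clk 18.075 j [ 0.32  0.19 -0.26  1.81  0.05  1.15 -1.54] w 0.021553738239189484 f [-0.3  -0.69 -2.49]
side 205 theta~ -0.707 zmax 0.305 xmin 0.657
side spot eye 0.7 [ 0.4852 -0.0914  0.2633]
side spot eye 0.56 [ 0.6476 -0.0808  0.277 ]
scene 869 theta~ 0.39 zmax 0.303 xmin 0.65
scene spot eye 0.86 [ 0.6465 -0.0755  0.2757]
```

The manual's scale: shifts go in shares of 62.5 mm and turns go in shares of 4 rad. Converting my numbers, -0.0015 m is -0.024, 0.00108 m is 0.0173.

```bash
python3 -m pendant '[[[0, 0, 0], [-0.024, 0, 0.0171], 0.01], [[0, 0, 0], [-0.024, 0, 0.0171], 0.01], [[0, 0, 0], [-0.024, 0, 0.0171], 0.01], [[0, 0, 0], [-0.024, 0, 0.0171], 0.01], [[0, 0, 0], [-0.024, 0, 0.0171], 0.01], [[0, 0, 0], [-0.024, 0, 0.0171], 0.01], [[0, 0, 0], [-0.024, 0, 0.0173], 0.01]]'|sed -n 2,4p;python3 -m pendant '[[[0, 0, 0], [-0.0224, 0, 0.0192], 0.01], [[0, 0, 0], [-0.0224, 0, 0.0192], 0.01], [[0, 0, 0], [-0.0224, 0, 0.0192], 0.01], [[0, 0, 0], [-0.0224, 0, 0.0192], 0.01], [[0, 0, 0], [-0.0224, 0, 0.0192], 0.01], [[0, 0, 0], [-0.0224, 0, 0.0192], 0.01], [[0, 0, 0], [-0.0224, 0, 0.0208], 0.01]]'|sed -n 2,4p; python3 fl.py
```

```text
ee_pos: [0.4856, -0.0929, 0.2749]
ee_rot: [0.0, 1.0, -0.005, -0.0]
ft_force: [-0.7, 0.1, -2.0]
ee_pos: [0.4759, -0.0928, 0.2664]
ee_rot: [0.0, 1.0, -0.005, -0.0]
ft_force: [-1.2, 0.7, -2.2]
[ 0.47585821 -0.09280791  0.26641029] xaxis [[1.0, -0.0092, -0.0001], [-0.0092, -1.0, 0.0], [-0.0001, -0.0, -1.0]] clk 20.025 j [ 0.33  0.16 -0.26  1.88  0.05  1.11 -1.54] w 0.02164456646978446 f [-1.17  0.65 -2.18]
side 259 theta~ 0.69 zmax 0.286 xmin 0.625
side spot eye 0.62 [ 0.6219 -0.0793  0.2576]
scene 256 theta~ 0.614 zmax 0.286 xmin 0.619
scene spot eye 0.59 [ 0.6221 -0.0797  0.2531]
scene spot eye 0.49 [ 0.7713 -0.0777  0.0058]
```

In the tool's units: 0.0016 m is 0.0256, -0.0015 m is -0.024.

```bash
python3 -m pendant '[[[0, 0, 0], [-0.024, 0, 0.0256], 0.01], [[0, 0, 0], [-0.024, 0, 0.0256], 0.01], [[0, 0, 0], [-0.024, 0, 0.0256], 0.01], [[0, 0, 0], [-0.024, 0, 0.0256], 0.01], [[0, 0, 0], [-0.024, 0, 0.0256], 0.01], [[0, 0, 0], [-0.0208, 0, 0.0224], 0.01]]'|sed -n 2,4p;python3 -m pendant '[[[0, 0, 0], [-0.0208, 0, 0.0272], 0.01], [[0, 0, 0], [-0.0208, 0, 0.0272], 0.01], [[0, 0, 0], [-0.0208, 0, 0.0272], 0.01], [[0, 0, 0], [-0.0208, 0, 0.0272], 0.01], [[0, 0, 0], [-0.0192, 0, 0.0272], 0.01], [[0, 0, 0], [-0.0192, 0, 0.0288], 0.01]]'|sed -n 2,4p; python3 -m pendant '[[[0, 0, 0], [-0.0176, 0, 0.0288], 0.01], [[0, 0, 0], [-0.0176, 0, 0.0288], 0.01], [[0, 0, 0], [-0.0176, 0, 0.0288], 0.01], [[0, 0, 0], [-0.0176, 0, 0.0288], 0.01], [[0, 0, 0], [-0.0192, 0, 0.0304], 0.01], [[0, 0, 0], [-0.0192, 0, 0.0304], 0.01]]'|sed -n 2,4p;python3 fl.py
```

```text
ee_pos: [0.467, -0.0927, 0.257]
ee_rot: [0.0, 1.0, -0.005, -0.0]
ft_force: [-0.8, -0.8, -2.6]
ee_pos: [0.4594, -0.0926, 0.2467]
ee_rot: [0.0, 1.0, -0.005, -0.0]
ft_force: [-1.3, -0.9, -2.4]
ee_pos: [0.4527, -0.0926, 0.2357]
ee_rot: [0.0, 1.0, -0.005, 0.0]
ft_force: [-0.5, -0.3, -3.2]
[ 0.45270399 -0.09259171  0.23568116] xaxis [[1.0, -0.0092, 0.0], [-0.0092, -1.0, 0.0], [0.0, -0.0, -1.0]] clk 22.475 j [ 0.34  0.15 -0.26  1.97  0.05  1.03 -1.53] w 0.021678104618482196 f [-0.49 -0.26 -3.22]
side 1103 theta~ 0.946 zmax 0.256 xmin 0.598
scene 416 theta~ 0.953 zmax 0.258 xmin 0.595
scene spot eye 0.7 [ 0.6    -0.0774  0.2214]
```

In the tool's units: 0.002 m is 0.032, 0.0019 m is 0.0304.

```bash
python3 -m pendant '[[[0, 0, 0], [-0.0144, 0, 0.0304], 0.01], [[0, 0, 0], [-0.0144, 0, 0.0304], 0.01], [[0, 0, 0], [-0.0144, 0, 0.0304], 0.01], [[0, 0, 0], [-0.0144, 0, 0.0304], 0.01], [[0, 0, 0], [-0.016, 0, 0.032], 0.01], [[0, 0, 0], [-0.016, 0, 0.032], 0.01]]'|sed -n 2,4p;python3 -m pendant '[[[0, 0, 0], [-0.0112, 0, 0.032], 0.01], [[0, 0, 0], [-0.0112, 0, 0.032], 0.01], [[0, 0, 0], [-0.0112, 0, 0.032], 0.01], [[0, 0, 0], [-0.0112, 0, 0.032], 0.01], [[0, 0, 0], [-0.0128, 0, 0.032], 0.01], [[0, 0, 0], [-0.0128, 0, 0.0336], 0.01]]'|sed -n 2,4p; python3 -m pendant '[[[0, 0, 0], [-0.008, 0, 0.0336], 0.01], [[0, 0, 0], [-0.008, 0, 0.0336], 0.01], [[0, 0, 0], [-0.008, 0, 0.0336], 0.01], [[0, 0, 0], [-0.008, 0, 0.0336], 0.01], [[0, 0, 0], [-0.0096, 0, 0.032], 0.01], [[0, 0, 0], [-0.0096, 0, 0.0336], 0.01]]'|sed -n 2,4p;python3 fl.py
```

```text
ee_pos: [0.4471, -0.0925, 0.2241]
ee_rot: [0.0, 1.0, -0.005, 0.0]
ft_force: [-0.7, -0.1, -2.9]
ee_pos: [0.4428, -0.0925, 0.212]
ee_rot: [0.0, 1.0, -0.005, 0.0]
ft_force: [-0.7, 0.0, -3.9]
ee_pos: [0.4397, -0.0925, 0.1995]
ee_rot: [0.0, 1.0, -0.005, 0.0]
ft_force: [-1.6, -0.2, -4.6]
[ 0.43968889 -0.09245405  0.19952546] xaxis [[1.0, -0.0091, 0.0003], [-0.0091, -1.0, 0.0], [0.0003, -0.0, -1.0]] clk 24.925 j [ 0.34  0.17 -0.26  2.04  0.06  0.93 -1.54] w 0.021865890152244143 f [-1.61 -0.22 -4.58]
side 1334 theta~ 1.241 zmax 0.218 xmin 0.575
side spot eye 0.76 [ 0.5867 -0.0809  0.1889]
scene 947 theta~ 1.248 zmax 0.219 xmin 0.575
scene spot eye 0.75 [ 0.5896 -0.0775  0.1842]
```

In the tool's units: 0.0022 m is 0.0352, 0.0021 m is 0.0336.

```bash
python3 -m pendant '[[[0, 0, 0], [-0.0048, 0, 0.0336], 0.01], [[0, 0, 0], [-0.0048, 0, 0.0336], 0.01], [[0, 0, 0], [-0.0048, 0, 0.0336], 0.01], [[0, 0, 0], [-0.0048, 0, 0.0336], 0.01], [[0, 0, 0], [-0.0048, 0, 0.0336], 0.01], [[0, 0, 0], [-0.0064, 0, 0.0352], 0.01]]'|sed -n 2,4p;python3 -m pendant '[[[0, 0, 0], [-0.0016, 0, 0.0336], 0.01], [[0, 0, 0], [-0.0016, 0, 0.0336], 0.01], [[0, 0, 0], [-0.0016, 0, 0.0336], 0.01], [[0, 0, 0], [-0.0016, 0, 0.0336], 0.01], [[0, 0, 0], [-0.0016, 0, 0.0336], 0.01], [[0, 0, 0], [-0.0016, 0, 0.0336], 0.01]]'|sed -n 2,4p; python3 -m pendant '[[[0, 0, 0], [0, 0, 0.032], 0.01], [[0, 0, 0], [0, 0, 0.032], 0.01], [[0, 0, 0], [0, 0, 0.032], 0.01], [[0, 0, 0], [0, 0, 0], 0.01]]'|sed -n 2,4p;python3 fl.py
```

```text
ee_pos: [0.4377, -0.0924, 0.1868]
ee_rot: [0.0, 1.0, -0.005, 0.0]
ft_force: [-1.2, -0.2, -3.6]
ee_pos: [0.4371, -0.0924, 0.1742]
ee_rot: [0.0, 1.0, -0.005, 0.0]
ft_force: [-0.7, -0.6, -3.5]
ee_pos: [0.4371, -0.0925, 0.1682]
ee_rot: [-0.0, 1.0, -0.005, -0.0]
ft_force: [-1.0, -1.7, -5.0]
[ 0.43711193 -0.09245001  0.16818942] xaxis [[1.0, -0.0092, -0.0], [-0.0092, -1.0, -0.0], [-0.0, 0.0, -1.0]] clk 27.125 j [ 0.33  0.21 -0.26  2.08  0.07  0.86 -1.55] w 0.021434222421827142 f [-1.   -1.66 -5.04]
side 1667 theta~ 1.476 zmax 0.184 xmin 0.569
side spot eye 0.82 [ 0.5864 -0.0792  0.1533]
scene 1288 theta~ 1.479 zmax 0.186 xmin 0.566
scene spot eye 0.74 [ 0.5859 -0.0794  0.1563]
```

In the tool's units: 0.002 m is 0.032, 0.0015 m is 0.024.

```bash
python3 -m pendant '[[[0, 0, 0], [0.0032, 0, 0.032], 0.01], [[0, 0, 0], [0.0032, 0, 0.024], 0.01], [[0, 0, 0], [0, 0, 0], 0.01], [[0, 0, 0], [0, 0, 0], 0.01]]'|sed -n 2,4p;python3 -m pendant '[[[0, 0, 0], [0.0032, 0, 0.024], 0.01], [[0, 0, 0], [0, 0, 0.024], 0.01], [[0, 0, 0], [0, 0, 0], 0.01], [[0, 0, 0], [0, 0, 0], 0.01]]'|sed -n 2,4p;python3 fl.py
```

```text
ee_pos: [0.4378, -0.0924, 0.165]
ee_rot: [0.0, 1.0, -0.005, 0.0]
ft_force: [-0.4, 0.3, -1.4]
ee_pos: [0.4377, -0.0924, 0.1618]
ee_rot: [-0.0, 1.0, -0.005, -0.0]
ft_force: [-0.8, 0.4, -2.5]
[ 0.43765783 -0.09244032  0.16179134] xaxis [[1.0, -0.0092, -0.0001], [-0.0092, -1.0, -0.0], [-0.0001, 0.0, -1.0]] clk 28.325 j [ 0.33  0.22 -0.26  2.09  0.08  0.84 -1.56] w 0.02176006278821683 f [-0.82  0.36 -2.48]
side 1769 theta~ 1.482 zmax 0.184 xmin 0.57
side spot eye 0.83 [ 0.5877 -0.08    0.1524]
scene 1239 theta~ 1.483 zmax 0.185 xmin 0.565
scene spot eye 0.97 [ 0.5869 -0.0785  0.1517]
scene spot eye 0.52 [ 0.3957 -0.0876  0.0023]
```

In the tool's units: 0.002 m is 0.032.

```bash
python3 -m pendant '[[[0, 0, 0], [0, 0.032, 0], 0.01], [[0, 0, 0], [0, 0.032, 0], 0.01], [[0, 0, 0], [0, 0.032, 0], 0.01], [[0, 0, 0], [0, 0, 0], 0.01]]'|sed -n 2,4p;python3 -m pendant '[[[0, 0, 0], [0, 0.048, 0], 0.01], [[0, 0, 0], [0, 0.048, 0], 0.01], [[0, 0, 0], [0, 0.048, 0], 0.01], [[0, 0, 0], [0, 0.048, 0], 0.01], [[0, 0, 0], [0, 0.048, 0], 0.01], [[0, 0, 0], [0, 0, 0], 0.01]]'|sed -n 2,4p
```

```text
ee_pos: [0.4376, -0.0987, 0.1618]
ee_rot: [0.0, 1.0, -0.005, 0.0]
ft_force: [-0.9, 0.2, -1.7]
ee_pos: [0.4374, -0.1137, 0.1618]
ee_rot: [0.0, 1.0, -0.005, -0.0]
ft_force: [-0.2, 0.1, -1.9]
```

In the tool's units: 0.04 m is 0.64, -0.02 m is -0.32.

```bash
python3 -m pendant '[[[0, 0, 0], [0, 0.16, 0], 0.01], [[0, 0, 0], [0, 0.416, 0], 0.01], [[0, 0, 0], [-0.32, 0, 0], 0.01], [[0, 0, 0], [-0.08, 0.64, 0], 0.01], [[0, 0, 0], [0, 0.64, 0], 0.01], [[0, 0, 0], [0, 0.64, 0], 0.01], [[0, 0, 0], [0, 0, 0], 0.01]]'|sed -n 2,4p;python3 -m pendant '[[[0, 0, 0], [0, 0, 0.48], 0.01], [[0, 0, 0], [0, 0, 0.72], 0.01], [[0, 0, 0], [0, 0, 0.56], 0.01], [[0, 0, 0], [0, 0, 0.24], 0.01], [[0, 0, 0], [0, 0, 0.128], 0.01], [[0, 0, 0], [0, 0, 0.048], 0.01], [[0, 0, 0], [0, 0, 0], 0.01]]'|sed -n 2,5p; python3 fl.py; python3 -c "
from h import *
im,d=r.read_camera('scene'); cv2.imwrite('pics/s5.png',im)"
```

```text
ee_pos: [0.4102, -0.2729, 0.1617]
ee_rot: [0.001, 1.0, -0.007, -0.0]
ft_force: [0.5, 0.7, -2.7]
ee_pos: [0.4116, -0.2695, 0.0266]
ee_rot: [0.0, 1.0, -0.005, 0.001]
ft_force: [-0.6, 0.6, -1.7]
width: 0.0216
[ 0.41157492 -0.2695      0.02655528] xaxis [[1.0, -0.0092, 0.0011], [-0.0092, -1.0, 0.0007], [0.0011, -0.0007, -1.0]] clk 31.525 j [ 0.58  0.5  -0.12  2.09  0.11  0.55 -1.2 ] w 0.02162439750922938 f [-0.55  0.65 -1.73]
side 1669 theta~ 1.482 zmax 0.183 xmin 0.569
side spot eye 0.9 [ 0.5838 -0.0786  0.1519]
scene 1272 theta~ 1.484 zmax 0.185 xmin 0.564
scene spot eye 0.91 [ 0.5894 -0.0821  0.1553]
scene spot eye 0.22 [ 5.693e-01 -7.060e-02 -2.000e-04]
```

View pics/s5.png

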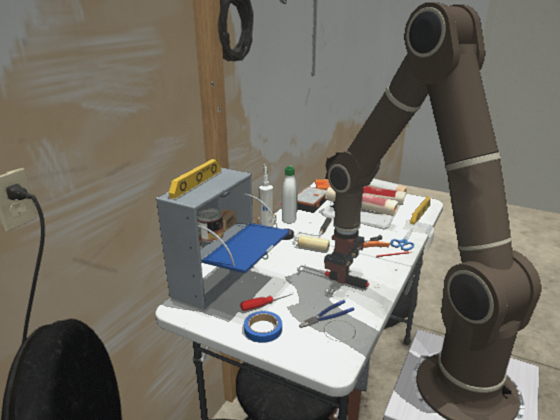

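Flap lies open at (245,245); the pole is just above the bench at (335,275), bystanders untouched. Lowering the last few mm, then releasing.

In the tool's units: 0.002 m is 0.032, 0.001 m is 0.016.

```bash
python3 -m pendant '[[[0, 0, 0], [0, 0, 0.032], 0.01], [[0, 0, 0], [0, 0, 0.016], 0.01], [[0, 0, 0], [0, 0, 0], 0.01], [[0, 0, 0], [0, 0, 0], 0.01]]'|sed -n 2,5p;python3 -m pendant '[[[0, 0, 0], [0, 0, 0.016], 0.01], [[0, 0, 0], [0, 0, 0], 0.01], [[0, 0, 0], [0, 0, 0], 0.01]]'|sed -n 2,5p
```

```text
ee_pos: [0.411, -0.2692, 0.0228]
ee_rot: [-0.0, 1.0, -0.005, -0.0]
ft_force: [1.4, 0.2, -2.2]
width: 0.0221
ee_pos: [0.4111, -0.2693, 0.0221]
ee_rot: [0.0, 1.0, -0.005, 0.0]
ft_force: [-0.9, 0.8, 6.1]
width: 0.0217
```

Contact with the bench; release and lift.

In the tool's units: -0.06 m is -0.96, -0.05 m is -0.8.

```bash
python3 -m pendant '[[[0, 0, 0], [0, 0, 0], 0.03], [[0, 0, 0], [0, 0, 0], 0.06], [[0, 0, 0], [0, 0, 0], 0.06], [[0, 0, 0], [0, 0, 0], 0.06]]' 10|sed -n 2,6p;python3 -m pendant '[[[0, 0, 0], [0, 0, -0.32], 0.06], [[0, 0, 0], [0, 0, -0.8], 0.06], [[0, 0, 0], [0, 0, -0.96], 0.06], [[0, 0, 0], [0, 0, -0.96], 0.06], [[0, 0, 0], [0, 0, 0], 0.06], [[0, 0, 0], [0, 0, 0], 0.06]]'|sed -n 1,6p
python3 fl.py; python3 - <<'E'
from h import *
im,d=r.read_camera("wrist"); cv2.imwrite("pics/w6.png",im)
find("wrist",["pole","tube_end"])
for c in ["scene"]: find(c,["tape_blue","driver_red","pliers","spring_clamp","pole"])
E
```

```text
ee_pos: [0.4111, -0.2692, 0.0218]
ee_rot: [-0.0, 1.0, -0.005, 0.0]
ft_force: [-0.6, 0.2, -0.4]
width: 0.0568
gripper_force: 0.0
clock: 33.9
ee_pos: [0.4107, -0.2691, 0.2114]
ee_rot: [0.0, 1.0, -0.005, -0.0]
ft_force: [-0.4, -0.2, 0.3]
width: 0.0599
gripper_force: 0.0
[ 0.41067241 -0.26909393  0.21140198] xaxis [[1.0, -0.0093, -0.0002], [-0.0093, -1.0, 0.0], [-0.0002, -0.0, -1.0]] clk 33.9 j [ 0.61  0.22 -0.15  1.94  0.04  0.98 -1.14] w 0.059857773649819465 f [-0.44 -0.16  0.26]
side 1668 theta~ 1.48 zmax 0.184 xmin 0.57
side spot eye 0.91 [ 0.587  -0.0781  0.1566]
scene 1242 theta~ 1.483 zmax 0.185 xmin 0.565
scene spot eye 0.92 [ 0.5878 -0.0788  0.1528]
wrist spot pole 0.95 [ 0.397  -0.2713  0.0011]
wrist spot pole 0.45 [ 0.4146 -0.537   0.0019]
wrist spot tube_end 0.58 [ 0.492  -0.2689  0.0143]
scene spot tape_blue 0.56 [ 0.519   0.0457 -0.0058]
scene spot driver_red 0.73 [ 0.5728 -0.0675 -0.0007]
scene spot pliers 0.69 [ 0.3939 -0.0885  0.0035]
scene spot pliers 0.26 [ 0.5706 -0.0704  0.0007]
scene spot spring_clamp 0.53 [ 0.4175 -0.5325  0.0027]
scene spot spring_clamp 0.33 [ 0.5215  0.0472 -0.0058]
scene spot pole 0.72 [ 0.396  -0.2707  0.0024]
```

View pics/w6.png

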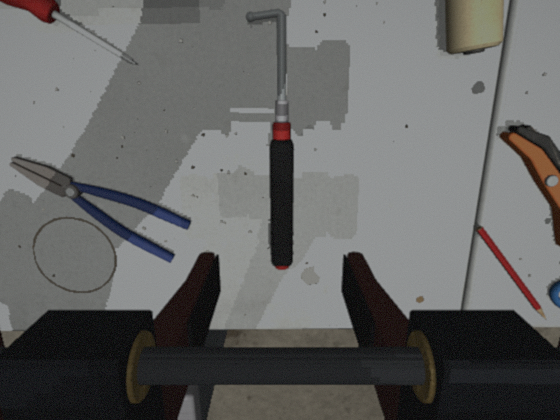

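The pole lies flat on the bench (grip from (281,140) to (281,265)) and the fingers are clear of it; the flap is at about 1.48 rad.

```bash
python3 -c "
from bench import r
print(r.finish_job())"
```

```text
the job is handed in; nothing more can be done
None
```

The flap is fully open on its stop (measured about 1.48 rad), the pole is unhooked and lying flat on the bench, the other tools are where they were, and the job is handed in; no verdict came back.

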